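# Open the odour-filter unit of the empties cabinet

## Task

Open the odour-filter unit: press its snap tab down with the fingertips until it is fully in, flush with the deck, then push the released cover along its rails, off its seat, until the filter well is completely uncovered and the cover lies flat on the unit's apron. Only press and push: do not lift the cover, and leave the bottles, cans, cup, opener and crate where they stand. Finish with the hand clear.

Things in the scene. Friction and masses are not known exactly. Their poses are not given: they have to be found in the camera images.
- unit: Grey plastic odour-filter unit fixed to the table, 291 x 118 mm in plan, flat deck 50 mm above the table. Origin: on the table, under the middle of the cover's seat; x along its length, the way the cover slides off; z up. Along x: rear deck -105 to -52 mm, seat -45 to 45, apron with tab to an end rim at 180 (10 mm high). A hose spigot sticks out of the rear end to -133, below the deck.
- well (a point): Centre of the filter well's mouth at deck level, x = y = 0 of the unit, 50 mm above the table; well 70 mm along x, 64 mm wide, 8 mm deep, black grille inside. Beside the seat the side walls (|y| 51 to 59 mm) are 16 mm above the deck and their lips reach in to |y| = 43 mm, so that the cover cannot be lifted; beside the apron they are 10 mm high.
- rear_deck (a point): Point on the bare deck behind the cover, x = -78, y = 0 mm of the unit, 50 mm above the table: room for fingertips behind the cover's rear face. Two corner stops (x -52 to -47, |y| 38 to 51 mm, 12 mm high) leave the middle 76 mm of the rear face free to push.
- cover: White cover with dark vent slots, loose, about 0.18 kg: 90 mm along x, 82 wide (98 over flanges), 22 high on two 4 mm runners. Origin: centre of its underside; axes as the unit's. Starts over the unit's origin (1 mm), about 2 mm play. Push its flat rear face (x = -45, 4 to 22 mm above deck); it slides with a few newtons. Well uncovered from 80 mm of travel; end rim stops it at 135 mm.
- tab (a joint): Travel of the snap tab, m: 0 = out (top 14 mm above the deck, blocking the cover's front face); grows as it is pressed straight down; the cover can pass over it from 0.010; 0.014 = flush with the deck, 0.016 = stop. It takes about 5 N to move and stays where it is left. It may start up to 0.003 in.
- tab_top (a point): Centre of the top face of the snap tab, a white ribbed plastic block 40 x 40 mm in plan, standing in the apron just in front of the cover (this point is at x = 67, y = 0 mm in the unit's frame, 64 mm above the table when out).
- bottle_a: Empty brown glass bottle, 62 mm diameter, 230 mm tall, upright; origin at its foot. Leave alone.
- bottle_b: Another identical brown bottle; origin at its foot. Leave alone.
- can_low: Aluminium can, 66 mm diameter, 115 mm tall, lower of a stack of two; origin at its foot. Leave alone.
- can_top: Same can, upper of the stack; origin at its foot. Leave alone.
- can_near: Same can standing on the table beside the unit's apron; origin at its foot. Leave alone.
- cup: White ceramic cup, 76 mm rim diameter, 80 mm tall, standing beside the unit; origin at its foot. Leave alone.
- opener: Flat steel bottle opener, 150 mm long, 42 mm wide, 6 mm thick, lying beside the unit along its own x; origin at its underside. Leave alone.
- crate: Yellow plastic slatted crate 200 x 280 x 130 mm on the table; origin under its centre. Leave alone.
Things that resemble listed ones, but are neither listed nor needed, are in the scene too. What is meant by the cover is not pink, and is the larger of those in its own colour.

How it is judged:
By the outcome, as a careful person would: the job done as asked, in the order asked, and still so for the second after the job is handed in, with the robot touching nothing.
It also fails if it takes over 38 s, if anything falls off the work surface, if the arm or the gripper's body presses on something with over 40 N, if the wrist force passes 120 N, or if a joint passes its speed limit or range.

## Robot

A 6-joint arm with a two-finger parallel gripper is mounted at the origin on the work surface. World frame = base frame: x ahead of the robot, y to its left, z up, the work surface at z = 0. Lengths are in m, angles in degrees, forces in N, time in s.
With the tool pointing down it reaches from about 0.35 to 0.95 m from the base axis. Payload 17.4 kg.
Tool frame: the origin (TCP) lies midway between the tips of the shut fingers; the grasp point (between the pads) lies 19 mm behind it (env.tcp_to_grasp is the distance from the TCP to the grasp point, in m); x points along the fingers, y is the direction in which the jaws open and shut, and the axes are right-handed (so a half turn about x gives the same grasp; the last joint's range is limited). The gripper opens to 93 mm and grips with 3 to 60 N. Pads are 15 mm wide; open, the fingers measure 128 mm over their backs; the gripper's body (75 mm by 188 mm) begins 65 mm behind the grasp point.
Start: joints at [-2.166, 6.646, 82.598, -0, 90.757, -2.166], TCP at [0.675, -0, 0.219] pointing down, gripper open.
Joint ranges: [-162.19, 162.19], [-47.58, 125.68], [4.15, 143.07], [-65.23, 245.23], [0.69, 171.88], [-170.13, 170.13]. Speed limits (degrees/s): [108.29, 108.29, 127.2, 180, 180, 180].

## Interface

Orientations are given as [roll, pitch, yaw] about the fixed x, y, z axes, in that order (R = Rz(yaw) Ry(pitch) Rx(roll)).
In Python, from plant import env, set_gripper, ik, sensors, cams, finish_job gives the robot as it stands. The module is installed in compiled form; this text tells all that it offers. Calls block until the motion is done:
- env.movep(position, orientation): joint-space move of the TCP to a pose.
- env.movel(position, rotation=None, v=0.15): straight line of the TCP; rotation=None keeps the orientation; v is the mean speed in m/s.
- env.movej(angles): joint-space move.
- set_gripper(opening): finger opening in m; the grip force is fixed at half the most; returns when the fingers have stopped.
- env.dwell(seconds).
- ik(position, orientation): joint angles nearest the present ones, or None.
- sensors.state(): the state.
- cams.grab_frame(name): name is "scene" or "side" or "wrist"; returns the picture (480x640x3 uint8, blue, green, red); there is no depth.
- cams.camera_info(name): a dict with "camera_matrix" (3x3 intrinsics, pixels), "rvec" (rotation vector, rad) and "tvec" (3), from world to camera coordinates, as OpenCV has them; the wrist camera has in their place "T_tool_cam" (4x4, takes a point from camera to tool coordinates, whose origin is the TCP and whose axes are the tool frame's). Camera axes: x right, y down, z forward; pixel columns grow to the right and rows downward; lengths in m; the calibration is good to about 2 mm. A picture is of the moment at which its call begins: read the wrist's pose just before it. camera_info takes no time and is no camera call.
A pose or a line that the arm cannot do raises env.PlanningError and nothing moves.
- finish_job(): hands the job in, once; it reports no verdict.
The state is a dict: "t": time; "joint_positions": joint angles; "qvel": joint speeds; "effort": joint torques, N m; "tool_pos": TCP position; "orientation": TCP orientation; "force": force on the tool from outside, world axes, zero at the start; "ft_torque": the same for the moment, N m; "gripper_width": finger opening in m.
Only numpy, scipy, OpenCV 4.12 (cv2) and the standard library are available. Lean on these libraries where they do the work, as an engineer would, in place of code of your own. Each camera call takes 0.05 s, during which the arm holds its last target.

## Working session

There is one attempt and no reset: what is moved stays moved. The work goes in short steps, each a Python script; the robot and the scene stay as the last script left them, time stands still between calls to the robot, and variables do not carry over. Pictures are saved under pics/ and viewed, and the job is handed in when it is done.

```bash
mkdir -p pics; python3 - <<'E'
from plant import env, sensors, cams
import cv2
s=sensors.state();print(s['t'],s['tool_pos'],s['orientation'],s['force'],s['gripper_width'])
for n in("scene","side","wrist"):
    cv2.imwrite(f"pics/a_{n}.png",cams.grab_frame(n)); print(n,cams.camera_info(n))
E
```

```text
0.0 [ 6.74803837e-01 -3.12715111e-06  2.17887505e-01] [-91.14847027  89.93364119 178.85167449] [-0.66710816 -0.48906708  1.16708404] 0.09304210549128908
scene {'camera_matrix': array([[443.40972236,   0.        , 326.3161651 ],
       [  0.        , 443.40972236, 239.76533474],
       [  0.        ,   0.        ,   1.        ]]), 'rvec': array([ 2.48015523,  0.75138802, -0.19681337]), 'tvec': array([-0.46701709, -0.20046033,  1.37674798])}
side {'camera_matrix': array([[439.30995257,   0.        , 317.26781195],
       [  0.        , 439.30995257, 238.38543451],
       [  0.        ,   0.        ,   1.        ]]), 'rvec': array([ 0.40129057, -2.82209977,  1.0597188 ]), 'tvec': array([0.52449492, 0.18830096, 0.98462641])}
wrist {'camera_matrix': array([[425.50160665,   0.        , 315.89182298],
       [  0.        , 425.50160665, 237.59243251],
       [  0.        ,   0.        ,   1.        ]]), 'T_tool_cam': array([[ 2.05756974e-04, -2.93777725e-01,  9.55873739e-01,
        -1.65799531e-01],
       [ 9.99999869e-01, -3.87604101e-04, -3.34381399e-04,
        -8.42404682e-04],
       [ 4.68734389e-04,  9.55873683e-01,  2.93777607e-01,
        -8.20884965e-02],
       [ 0.00000000e+00,  0.00000000e+00,  0.00000000e+00,
         1.00000000e+00]])}
```

View pics/a_scene.png

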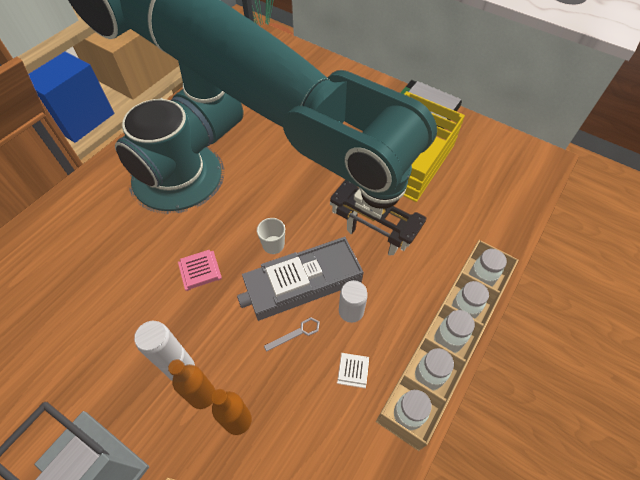

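View pics/a_side.png

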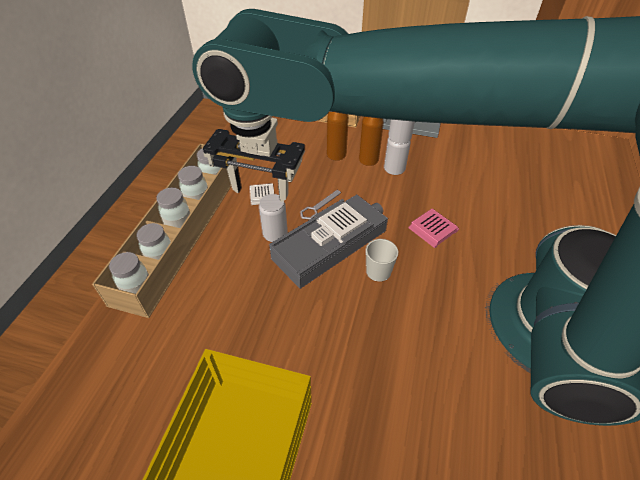

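View pics/a_wrist.png

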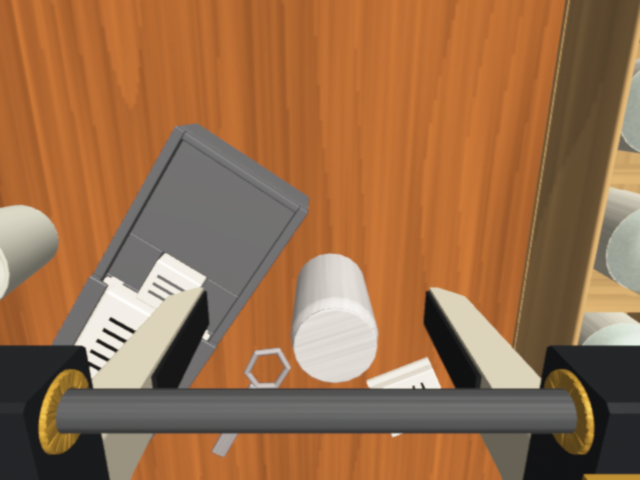

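The scene image shows the unit around (300,278). The white cover is at (288,275), the tab at (313,268), and the spigot at (245,298). Decoys are the pink cover at (200,268) and a small white one at (353,369). The can is beside the apron at (353,300) and the cup at (271,235). Next I'll zoom in and measure.

```bash
python3 - <<'E'
import cv2,numpy as np
a=cv2.imread('pics/a_scene.png')[225:330,225:375];b=cv2.imread('pics/a_side.png')[180:295,255:400]
cv2.imwrite('pics/za.png',cv2.resize(a,None,fx=5,fy=5,interpolation=cv2.INTER_CUBIC))
cv2.imwrite('pics/zb.png',cv2.resize(b,None,fx=5,fy=5,interpolation=cv2.INTER_CUBIC))
E
```

```text
(no output)
```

View pics/za.png

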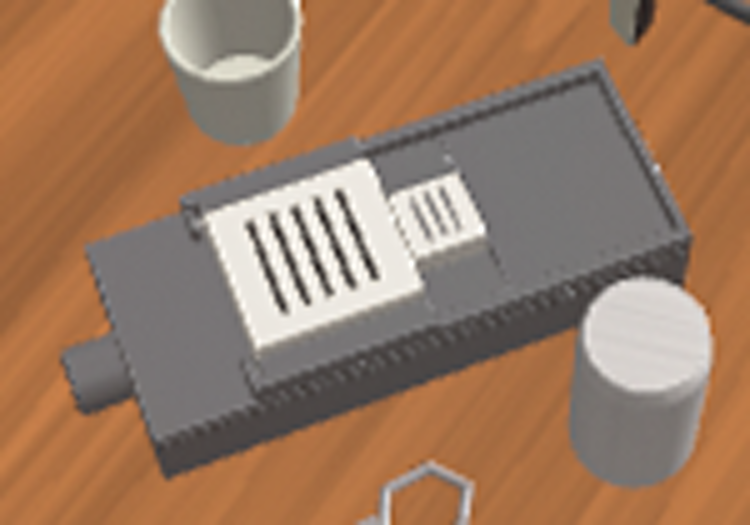

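View pics/zb.png

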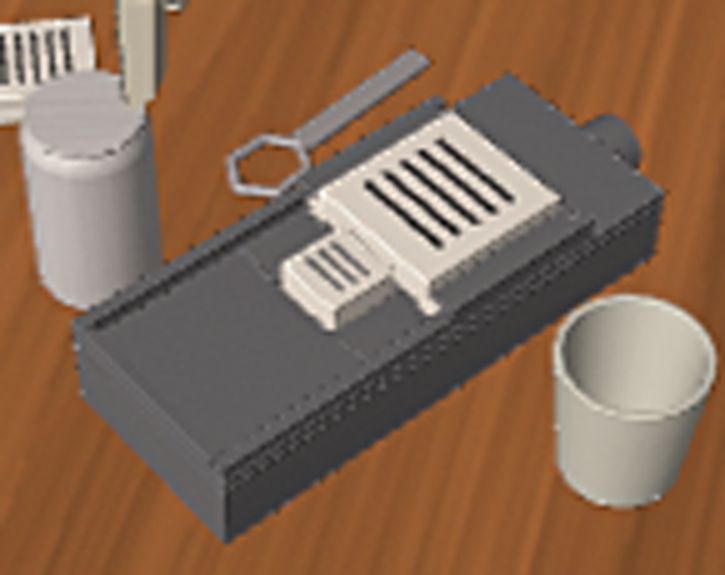

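```bash
cat > h.py <<'E'
import cv2,numpy as np
from plant import cams
def cam(n):
    c=cams.camera_info(n);return c['camera_matrix'],cv2.Rodrigues(c['rvec'])[0],np.array(c['tvec'])
def ray(n,p):
    K,R,t=cam(n);d=R.T@np.linalg.inv(K)@np.array([p[0],p[1],1.]);return -R.T@t,d
def plane(n,p,z):
    o,d=ray(n,p);return o+d*(z-o[2])/d[2]
def tri(ps,pd):
    P=[]
    for n in('scene','side'):
        K,R,t=cam(n);P.append(K@np.c_[R,t])
    X=cv2.triangulatePoints(P[0],P[1],np.array(ps,float).reshape(2,1),np.array(pd,float).reshape(2,1))[:,0];return X[:3]/X[3]
E
python3 - <<'E'
from h import *
np.set_printoptions(precision=4,suppress=True)
f=lambda p,o:((p[0]+.5)/5-.5+o[0],(p[1]+.5)/5-.5+o[1])
A=(225,225);B=(255,180)
pts={'cov_RC':((207,212),(560,200)),'cov_FC':((370,160),(432,278)),'cov_RO':((260,348),(447,112)),'cov_FO':((423,290),(320,200)),
'tabFC':((458,176),(333,316)),'tabFO':((486,236),(283,273)),'rimC':((602,62),(225,470)),'rimO':((692,237),(77,325)),
'rdC':((90,245),(663,192)),'rdO':((163,440),(508,74))}
for k,(a,b) in pts.items():
    a=f(a,A);b=f(b,B);X=tri(a,b);z=round(X[2],3)
    h={'c':.072,'t':.064,'r':.05}[k[0]]
    if k[:3]=='rim':h=.06
    print(k,X,'| plane',plane('scene',a,h)[:2],plane('side',b,h)[:2])
E
```

```text
cov_RC [ 0.4572 -0.1287  0.0699] | plane [ 0.46  -0.129] [ 0.4552 -0.1279]
cov_FC [ 0.5072 -0.0586  0.0711] | plane [ 0.511  -0.0579] [ 0.5038 -0.0597]
cov_RO [ 0.526  -0.1745  0.07  ] | plane [ 0.5279 -0.1748] [ 0.5245 -0.1733]
cov_FO [ 0.573  -0.1013  0.0642] | plane [ 0.5762 -0.1042] [ 0.5702 -0.0946]
tabFC [ 0.5479 -0.0342  0.0576] | plane [ 0.5514 -0.0366] [ 0.5449 -0.0297]
tabFO [ 0.5794 -0.055   0.0566] | plane [ 0.5831 -0.0578] [ 0.576  -0.0496]
rimC [0.5712 0.068  0.0562] | plane [0.5748 0.0669] [0.5678 0.0695]
rimO [0.6667 0.0039 0.0551] | plane [0.6699 0.0025] [0.6627 0.0068]
rdC [ 0.41   -0.1695  0.0484] | plane [ 0.4128 -0.1696] [ 0.4081 -0.1692]
rdO [ 0.5072 -0.2337  0.0481] | plane [ 0.5106 -0.2334] [ 0.5044 -0.2333]
```

```bash
cat >> h.py <<'E'
from scipy.spatial.transform import Rotation as Rn
def fit(U,W):
    U=np.array(U,float);W=np.array(W,float);uc=U.mean(0);wc=W.mean(0)
    H=(U-uc).T@(W-wc);th=np.arctan2(H[0,1]-H[1,0],H[0,0]+H[1,1])
    R=np.array([[np.cos(th),-np.sin(th)],[np.sin(th),np.cos(th)]]);t=wc-R@uc
    return th,t,W-(U@R.T+t)
def rpy(th): # tool down, tool y = -unit y
    x=np.array([0,0,-1.]);y=np.array([np.sin(th),-np.cos(th),0]);z=np.cross(x,y)
    return Rn.from_matrix(np.c_[x,y,z]).as_euler('xyz',degrees=True)
def u2w(th,t,p): return t+np.array([[np.cos(th),-np.sin(th)],[np.sin(th),np.cos(th)]])@np.array(p)
E
python3 - <<'E' 2>&1 | grep -v Warn
from h import *
np.set_printoptions(precision=4,suppress=True)
U=[(-.045,.041),(.045,.041),(-.045,-.041),(.045,-.041),(.186,.059),(.186,-.059),(-.105,.059),(-.105,-.059)]
S=[(.46,-.129),(.511,-.0579),(.5279,-.1748),(.5762,-.1042),(.5748,.0669),(.6699,.0025),(.4128,-.1696),(.5106,-.2334)]
D=[(.4552,-.1279),(.5038,-.0597),(.5245,-.1733),(.5702,-.0946),(.5678,.0695),(.6627,.0068),(.4081,-.1692),(.5044,-.2333)]
for W in(S,D,(np.array(S)+D)/2):
    th,t,r=fit(U,W);print(np.degrees(th),t);print(r.T*1000)
from plant import env,ik,sensors
for p in((.067,0),(-.06,0),(.09,0)):
    for z in(.05,.17):
        w=u2w(th,t,p);print(p,z,w,ik([*w,z],list(rpy(th))))
print(rpy(th))
env.movep([*u2w(th,t,(.067,0)),.17],list(rpy(th)))
s=sensors.state();print(s['t'],s['tool_pos'],s['orientation'])
cv2.imwrite('pics/w1.png',cams.grab_frame('wrist'))
np.save('fit.npy',[th,*t])
E
```

```text
55.7454888100173 [ 0.519  -0.1167]
[[ 0.2156  0.5573  0.3389 -2.0194 -0.1295 -2.5619  1.6656  1.9333]
 [ 1.7919 -1.4972  2.1473 -1.6418 -3.3717 -1.3531  0.653   3.2716]]
56.614072549762795 [ 0.5134 -0.1146]
[[ 0.7523 -0.1725  1.5837 -2.2411  1.2683 -2.3597  1.6985 -0.5295]
 [ 1.7338 -5.2146  1.4564  5.008  -3.6522 -1.4197  0.6279  1.4604]]
56.18010926830821 [ 0.5162 -0.1156]
[[ 0.4858  0.1932  0.9609 -2.1316  0.5691 -2.4642  1.6851  0.7017]
 [ 1.7642 -3.357   1.8041  1.6829 -3.5171 -1.3902  0.6431  2.3701]]
(0.067, 0) 0.05 [ 0.5535 -0.06  ] [ -8.8103  -2.454  107.9852   0.      74.4688  25.0096]
(0.067, 0) 0.17 [ 0.5535 -0.06  ] [ -8.8103  -7.1944 100.9003   0.      86.294   25.0096]
(-0.06, 0) 0.05 [ 0.4828 -0.1655] [-21.7836  -8.5111 113.5814   0.      74.9298  12.0363]
(-0.06, 0) 0.17 [ 0.4828 -0.1655] [-21.7836 -13.2839 106.1806   0.      87.1033  12.0363]
(0.09, 0) 0.05 [ 0.5663 -0.0409] [ -6.7026  -1.0585 106.6238   0.      74.4346  27.1173]
(0.09, 0) 0.17 [ 0.5663 -0.0409] [-6.7026 -5.7768 99.6027  0.     86.1741 27.1173]
[123.8199  90.       0.    ]
0.7833 [ 0.5537 -0.0601  0.1705] [121.0934  89.9539  -2.6612]
```

View pics/w1.png

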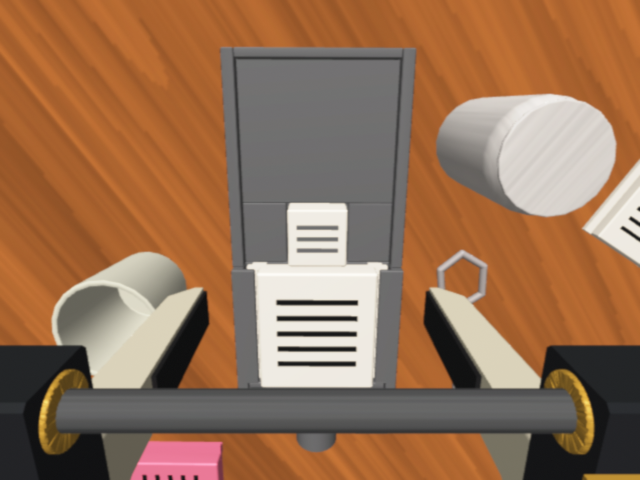

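```bash
cat >> h.py <<'E'
def wray(s,p):
    c=cams.camera_info('wrist');T=c['T_tool_cam'];R=Rn.from_euler('xyz',s['orientation'],degrees=True).as_matrix()
    M=np.eye(4);M[:3,:3]=R;M[:3,3]=s['tool_pos'];M=M@T
    return M[:3,3],M[:3,:3]@np.linalg.inv(c['camera_matrix'])@np.array([p[0],p[1],1.])
def wpl(s,p,z):
    o,d=wray(s,p);return (o+d*(z-o[2])/d[2])[:2]
E
python3 - <<'E'
from h import *
from plant import sensors
np.set_printoptions(precision=4,suppress=True)
s=sensors.state()
im=cv2.imread('pics/w1.png');z=cv2.resize(im[190:400,220:420],None,fx=3.7,fy=2.8,interpolation=cv2.INTER_CUBIC);cv2.imwrite('pics/w1z.png',z)
th,*t=np.load('fit.npy')
R=np.array([[np.cos(th),-np.sin(th)],[np.sin(th),np.cos(th)]])
for n,p,h in[('rimC',(221,48),.06),('rimO',(415,48),.06),('tFC',(290,209),.06),('tFO',(347,209),.06),('tRC',(288,265),.06),('tRO',(347,265),.06),('cFC',(257,273),.072),('cFO',(378,273),.072),('cRC',(259,387),.072),('cRO',(374,387),.072)]:
    w=wpl(s,p,h);print(n,w,R.T@(w-t)*1000)
E
```

```text
rimC [0.5705 0.0679] [182.7021  57.0095]
rimO [0.667  0.0034] [182.8476 -59.0101]
tFC [ 0.5486 -0.0361] [84.0675 17.3864]
tFO [ 0.5801 -0.0572] [ 84.1135 -20.5823]
tRC [ 0.5247 -0.0681] [44.2565 19.4352]
tRO [ 0.5587 -0.0908] [ 44.3054 -21.4859]
cFC [ 0.5075 -0.0579] [43.0823 39.3947]
cFO [ 0.5746 -0.1028] [ 43.1786 -41.3624]
cRC [ 0.4561 -0.1309] [-46.1283  41.4504]
cRO [ 0.5258 -0.1775] [-46.0316 -42.3794]
```

View pics/w1z.png

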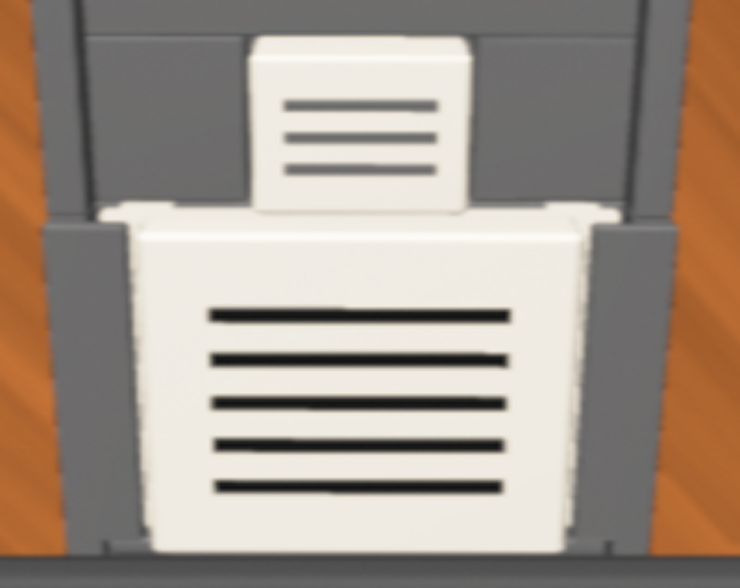

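The wrist view agrees to about 2 mm. It puts the tab centre at unit (65,-1) in my frame and the yaw on target. I'll shift the frame, shut the fingers and press while watching force.

```bash
python3 - <<'E'
from h import *
from plant import env,set_gripper,sensors
th,*t=np.load('fit.npy');t=u2w(th,t,(-.002,-.001));np.save('fit.npy',[th,*t])
o=list(rpy(th));xy=u2w(th,t,(.068,0))
set_gripper(0.0)
env.movel([*xy,.085],o,v=.12)
env.dwell(.1);s=sensors.state();f0=s['force'][2];print(s['t'],s['tool_pos'],f0,s['gripper_width'])
z=.070
env.movel([*xy,z],v=.08)
while z>.0465:
    z-=.0015;env.movel([*xy,z],v=.03);s=sensors.state();f=s['force'][2]-f0
    print(round(s['t'],2),round(z,4),s['tool_pos'].round(4),round(f,1))
    if f>22:break
env.dwell(.15);s=sensors.state();print(s['tool_pos'],s['force']-0)
E
```

```text
3.2417 [ 0.55426783 -0.06145525  0.08601952] 0.22651953702524488 0.00048154974495353756
3.83 0.0685 [ 0.5539 -0.0614  0.0686] -1.3
4.08 0.067 [ 0.5538 -0.0614  0.067 ] -0.2
4.33 0.0655 [ 0.5537 -0.0613  0.0654] 0.1
4.58 0.064 [ 0.5537 -0.0614  0.0639] -0.1
4.83 0.0625 [ 0.5538 -0.0614  0.0625] 1.6
5.08 0.061 [ 0.5538 -0.0614  0.0609] 2.5
5.33 0.0595 [ 0.5538 -0.0614  0.0594] 1.1
5.58 0.058 [ 0.5538 -0.0614  0.0578] 1.0
5.83 0.0565 [ 0.5538 -0.0614  0.0564] 0.6
6.08 0.055 [ 0.5538 -0.0614  0.0548] 1.4
6.33 0.0535 [ 0.5538 -0.0614  0.0534] 0.3
6.58 0.052 [ 0.5538 -0.0614  0.0518] 1.8
6.83 0.0505 [ 0.5538 -0.0614  0.0503] 0.2
7.08 0.049 [ 0.5538 -0.0614  0.0488] 0.7
7.33 0.0475 [ 0.5538 -0.0614  0.0482] 11.1
7.58 0.046 [ 0.5539 -0.0614  0.048 ] 27.3
[ 0.55390193 -0.06137731  0.04799485] [-11.85966993   2.1152155   27.00101465]<sys>:0: UserWarning: Gimbal lock detected. Setting third angle to zero since it is not possible to uniquely determine all angles.
```

The tab bottomed on its stop at z = 0.048 with 27 N. Next I lift, look, and go behind the cover.

```bash
python3 -W ignore - <<'E'
from h import *
from plant import env,set_gripper,sensors
th,*t=np.load('fit.npy')
env.movel([*u2w(th,t,(.068,0)),.10],v=.12)
cv2.imwrite('pics/w2.png',cams.grab_frame('wrist'))
env.movel([*u2w(th,t,(-.076,0)),.10],v=.15)
cv2.imwrite('pics/s2.png',cv2.resize(cams.grab_frame('side')[150:310,230:430],None,fx=3.5,fy=3.5))
set_gripper(.02)
cv2.imwrite('pics/w3.png',cams.grab_frame('wrist'))
s=sensors.state();print(s['t'],s['tool_pos'],s['gripper_width'])
E
```

```text
10.1417 [ 0.47366258 -0.181006    0.10000549] 0.019795708952907356
```

View pics/w2.png

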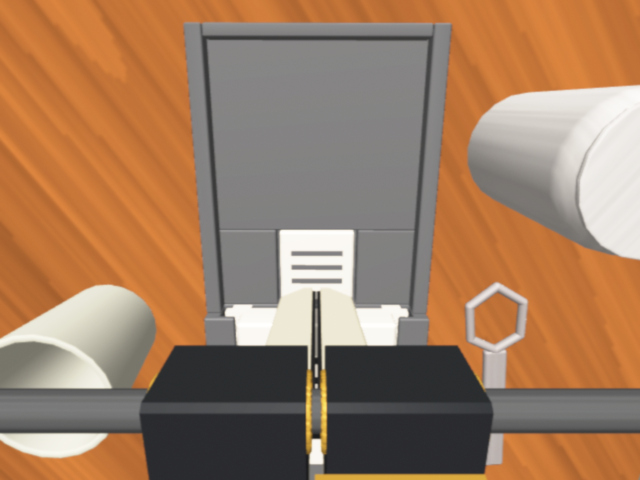

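View pics/s2.png

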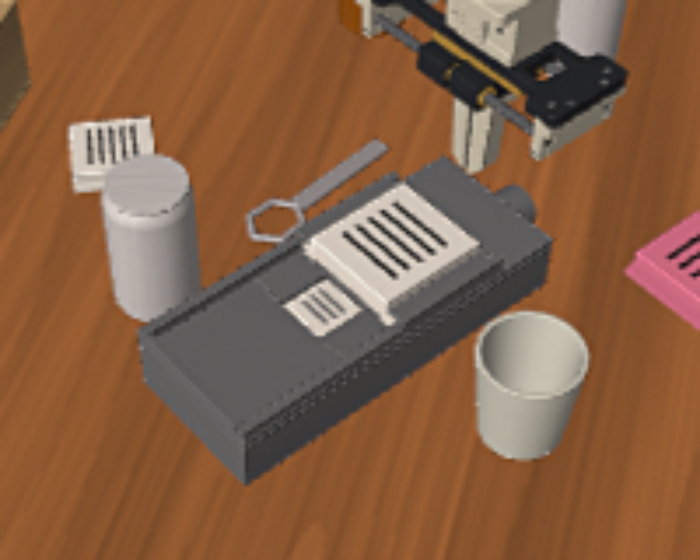

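View pics/w3.png

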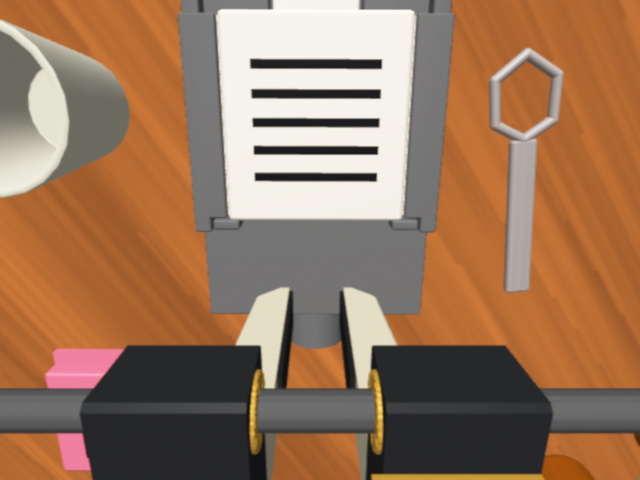

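Tab is flush: w2 (317,265) and the side view show no raised faces. The rear face is clear at w3 row 217. A bottle shows at (555,465), so I'll check where the tall things are relative to the gripper body's path.

```bash
python3 -W ignore - <<'E'
from h import *
th,*t=np.load('fit.npy');R=np.array([[np.cos(th),-np.sin(th)],[np.sin(th),np.cos(th)]])
for p in((177,367),(218,397),(153,332)):
    w=plane('scene',p,.23)[:2];print(p,w.round(3),(R.T@(w-t)*1000).round())
for p in((353,290),(271,225)):
    w=plane('scene',p,.115 if p[0]>300 else .08)[:2];print(p,w.round(3),(R.T@(w-t)*1000).round())
E
```

```text
(177, 367) [ 0.518 -0.451] [-276. -188.]
(218, 397) [ 0.618 -0.45 ] [-219. -270.]
(153, 332) [ 0.432 -0.427] [-304. -102.]
(353, 290) [ 0.686 -0.08 ] [ 126. -120.]
(271, 225) [ 0.396 -0.023] [ 12. 152.]
```

```bash
python3 -W ignore - <<'E'
from h import *
from plant import env,set_gripper,sensors
th,*t=np.load('fit.npy');ux=np.array([np.cos(th),np.sin(th)])
env.movel([*u2w(th,t,(-.072,0)),.059],v=.1)
env.dwell(.1);s=sensors.state();f0=s['force'];print(s['t'],s['tool_pos'],f0.round(1))
x=-.060
while 1:
    env.movel([*u2w(th,t,(x,0)),.059],v=.05 if x<-.04 else .09)
    s=sensors.state();f=s['force']-f0;fx=f[:2]@ux
    print(round(s['t'],2),round(x,3),s['tool_pos'].round(4),f.round(1),round(fx,1))
    if x>=.0659 or abs(fx)>25 or abs(f[2])>15:break
    x=min(x+(.006 if x<-.04 else .02),.066)
cv2.imwrite('pics/w4.png',cams.grab_frame('wrist'))
cv2.imwrite('pics/s4.png',cv2.resize(cams.grab_frame('side')[150:310,230:430],None,fx=3.5,fy=3.5))
E
```

```text
10.8 [ 0.47620481 -0.17787984  0.05973842] [-0.1 -0.7  0.2]
11.19 -0.06 [ 0.4828 -0.1674  0.0591] [ 0.1  0.9 -1. ] 0.8
11.46 -0.054 [ 0.486  -0.1625  0.059 ] [ 0.8 -0.1  0.3] 0.4
11.72 -0.048 [ 0.4894 -0.1575  0.059 ] [-0.4 -0.2  0.9] -0.4
11.99 -0.042 [ 0.4927 -0.1525  0.059 ] [0.6 0.6 1.4] 0.9
12.24 -0.036 [ 0.4961 -0.1475  0.059 ] [-0.6  0.3 -0.6] -0.1
12.62 -0.016 [ 0.5072 -0.1307  0.0589] [ 1.1  0.6 -0.4] 1.1
12.99 0.004 [ 0.5184 -0.1142  0.059 ] [-0.   1.5  0. ] 1.2
13.37 0.024 [ 0.5295 -0.0974  0.0589] [ 0.1  0.2 -0.3] 0.2
13.74 0.044 [ 0.5406 -0.0808  0.0589] [0.2 0.6 0.8] 0.7
14.12 0.064 [ 0.5518 -0.0642  0.0589] [-0.3  0.3  0.4] 0.1
14.37 0.066 [ 0.5526 -0.0631  0.059 ] [-0.3  0.2  0. ] 0.0
```

View pics/w4.png

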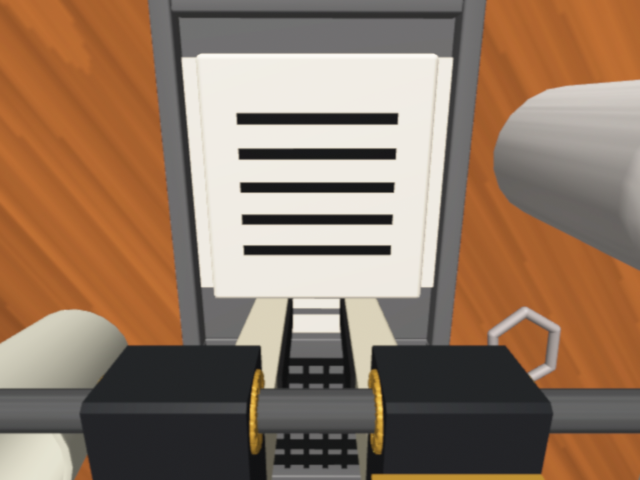

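View pics/s4.png

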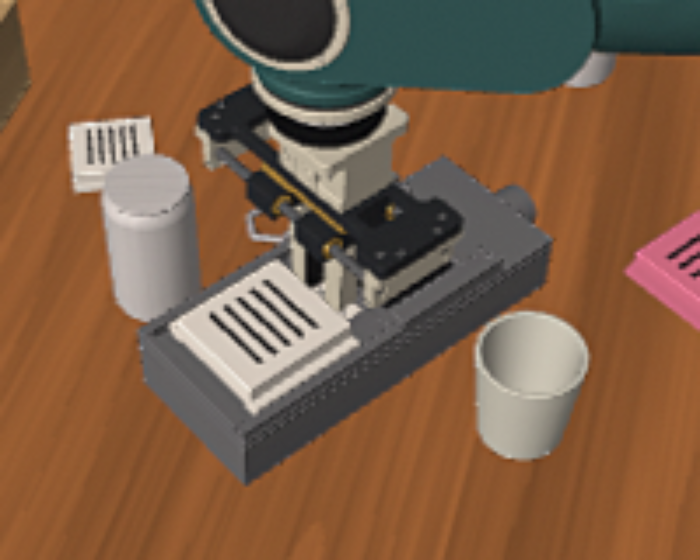

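The cover moved straight to about 118 mm of travel, and the well grille shows at w4 (317,410). I'll back off, lift clear, check, and hand in.

```bash
python3 -W ignore - <<'E'
from h import *
from plant import env,sensors
th,*t=np.load('fit.npy')
env.movel([*u2w(th,t,(.046,0)),.059],v=.08)
env.movel([*u2w(th,t,(.046,0)),.20],v=.15)
cv2.imwrite('pics/w5.png',cams.grab_frame('wrist'))
env.movel([*u2w(th,t,(-.06,0)),.25],v=.15)
s=sensors.state();print(s['t'],s['tool_pos'],s['force'])
cv2.imwrite('pics/s5.png',cv2.resize(cams.grab_frame('side')[150:310,230:430],None,fx=3.5,fy=3.5))
cv2.imwrite('pics/c5.png',cams.grab_frame('scene'))
E
```

```text
16.9417 [ 0.48265465 -0.16738413  0.24950373] [-0.38816611 -0.18644645 -0.02473744]
```

View pics/w5.png

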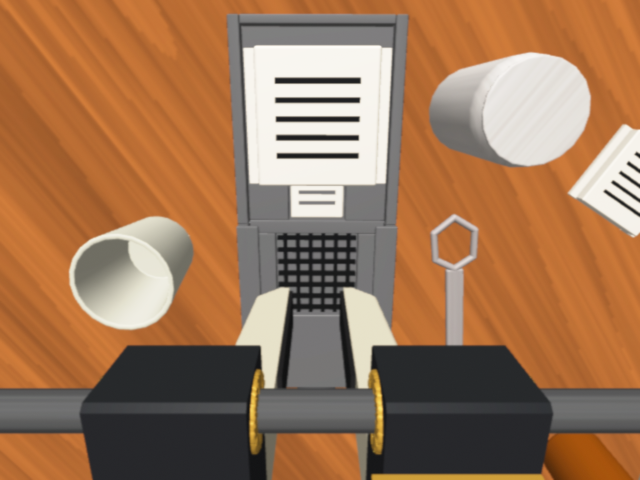

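View pics/s5.png

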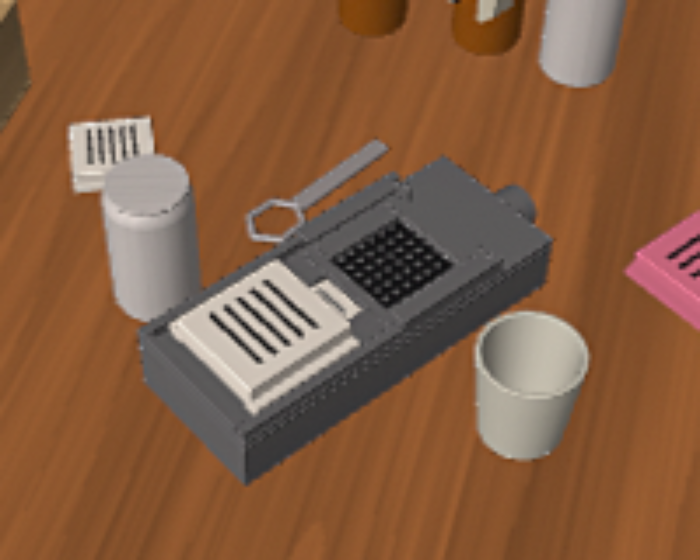

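View pics/c5.png

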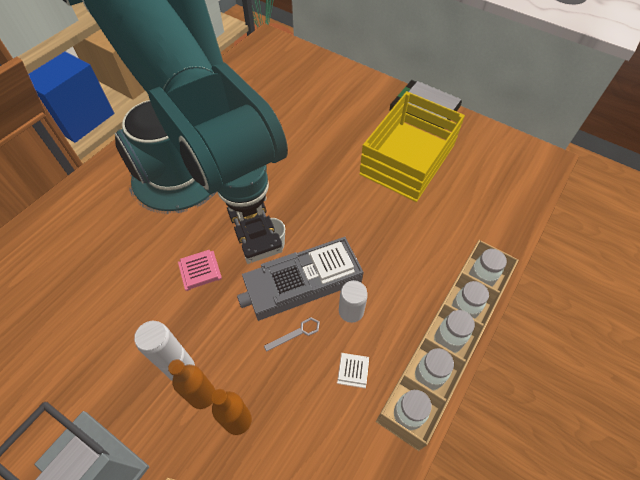

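The well grille is fully uncovered (w5 (317,272), side (392,263)). The cover lies flat on the apron, the tab is in, the neighbours haven't moved, and the hand is clear.

```bash
python3 -c "
from plant import finish_job,sensors
print(finish_job(),sensors.state()['t'])"
```

```text
the job is handed in; nothing more can be done
the job is handed in; nothing more can be done
```

The odour-filter unit is open, and I handed the job in with the robot's clock at about 17 s, within the 38 s limit.

- **Tab:** I pressed it down with the shut fingertips until it bottomed at 0.048 m, about 27 N at the wrist. That is its 16 mm stop, 2 mm below flush, and later pictures show it still in.
- **Cover:** I pushed its rear face about 118 mm along the rails with hardly any force. It lies flat on the apron, short of the end rim.
- **Last pictures:** The filter well is completely uncovered. The bottles, cans, cup, opener and crate appear where they were at the start. The hand is clear, with the wrist force near zero.
- **Disagreements:** The two fixed cameras differed from each other by about 3 to 8 mm. Heights found from both came out 2 to 8 mm below the stated ones. I corrected the position by 2 mm using the wrist camera and relied on contact force for the press depth.

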